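Tighten a coupling and show its mark to the inspection camera in a mirror

TASK

Turn the blue hex coupling nut on the aluminium manifold clockwise until it is fully home against its stop, and let go of it. Then take the orange grip of the spring-loaded inspection mirror and swing the mirror until the little black camera beside it sees the nut's yellow mark in the middle of the mirror, and finish while still holding the mirror at that angle, since it springs back if released. Leave the jar, the slide box and the beaker where they stand.

Things in the scene. Friction and masses are not known exactly. Their poses are not given: they have to be found in the camera images.
- nut_center (a point): Centre, half-way up, of the blue plastic hex coupling nut, 36 mm across flats, 36 mm high (its underside 42 mm and its top 78 mm above the table), on a vertical axis on the fixed aluminium manifold block (90 x 90 x 32 mm high). A white tube stub, 12 mm thick, stands 10 mm above the nut's top on its axis. The nut is captive: it turns but does not rise or sink.
- nut_mark (a point): The yellow mark, at the middle of one of the nut's six flats (so the flat faces away from nut_center towards this point), 18 mm from the axis, 60 mm above the table. The mark also runs on to the nut's top face. With the nut home the mark faces roughly towards the mirror.
- nut (a joint): Turn of the nut, rad: grows clockwise seen from above; it starts between 0 and 0.35, and the stop (fully home) is at 1.25. Stiff: about 0.05 N m of friction, and it stays where left.
- mirror: The upright flat inspection mirror, in a black frame 70 mm wide, 62 mm high (31 to 93 mm above the table), 8 mm thick, on a vertical pivot. Origin on the pivot axis at table height; x axis is the mirror's normal, on the reflecting side, y runs along its width, z up. It turns anticlockwise seen from above from its rest, where it faces the camera, by up to 1.4 rad; a light spring (0.009 N m at rest, 0.03 N m more per rad) returns it to rest when let go.
- mirror_grip (a point): Point on the pivot axis, 117 mm above the table, in the orange grip fin on top of the mirror: fin 12 mm thick (along the mirror's x), 44 mm wide (along its y), from 93 to 135 mm above the table. It turns with the mirror.
- eye (a point): Front of the lens of the small black inspection camera (50 x 40 x 36 mm, top 78 mm above the table), fixed on the same base plate as the mirror, 155 mm from the pivot axis, 60 mm above the table; it looks straight at the pivot axis. The base plate is 275 x 80 x 12 mm.
- sight (a point): An invisible guide: origin on the mirror's pivot axis 60 mm above the table; its x axis is the direction in which the camera's central line of sight leaves the mirror after reflection (at rest straight back to the camera; it turns two rad for each rad of the mirror); y to the left of it, z up. The mark is in the middle of the mirror for the camera when it lies on this x axis.
- amber_jar_mid (a point): Bystander: amber glass jar, 48 mm across, 75 mm high, loose; point half-way up.
- slide_box_mid (a point): Bystander: green slide box, 45 x 70 x 35 mm high, loose; its centre.
- beaker_mid (a point): Bystander: small glass beaker, 52 mm across, 65 mm high, loose; point half-way up.

How it is judged:
By the outcome, as a careful person would: the job done as asked, in the order asked, and still so for the second after the job is handed in, while the arm keeps its last pose, push and grip.
It also fails if it takes over 54 s, if anything falls off the work surface, if the arm or the gripper's body presses on something with over 40 N, if the wrist force passes 120 N, or if a joint passes its speed limit or range.

ROBOT

A 6-joint arm with a two-finger parallel gripper is mounted at the origin on the work surface. World frame = base frame: x ahead of the robot, y to its left, z up, the work surface at z = 0. Lengths are in m, angles in rad, forces in N, time in s.
With the tool pointing down it reaches from about 0.2 to 0.875 m from the base axis. Payload 3.4 kg.
Tool frame: the origin (TCP) lies between the finger pads; the fingertips stand 25 mm ahead of it and the grasp point (between the pads) lies 6 mm ahead of it (r.nose_length is the z of the fingertips in the tool frame, in m); z points along the fingers, y is the line along which they close (so a half turn about z gives the same grasp; the last joint's range is limited). The gripper opens to 94 mm and grips with 3 to 60 N. Pads are 16 mm wide; open, the fingers measure 119 mm over their backs; the gripper's body (75 mm by 177 mm) begins 78 mm behind the grasp point.
Start: joints at [-1.457, 0.276, 1.505, -0, 1.361, -0.121], TCP at [0.134, -0.559, 0.23] pointing down, gripper open.
Joint ranges: [-2.89, 2.89], [-0.75, 2.08], [0.22, 2.7], [-1.18, 4.32], [0.11, 2.71], [-2.7, 2.7]. Speed limits (rad/s): [2.57, 2.57, 3.14, 3.14, 3.14, 3.14].

INTERFACE

Orientations are given as a unit quaternion [w, x, y, z].
In Python, from plant import r, gripper_to, inverse_kinematics, vision, models, telemetry gives the robot as it stands. Calls block until the motion is done:
- r.move_to(position, orientation): joint-space move of the TCP to a pose.
- r.move_l(position, rot=None, vel=0.15, guard=None): straight line of the TCP; rot=None keeps the orientation; vel is the mean speed in m/s. With guard (N) it stops when the force on the tool has changed by that much, and returns True; else False.
- r.movej(angles): joint-space move.
- gripper_to(opening, f_grip=None): finger opening in m; f_grip is the grip in N (None keeps the last); returns when the fingers have stopped.
- r.hold(seconds).
- inverse_kinematics(position, orientation): joint angles nearest the present ones, or None.
- vision.snapshot(name): name is "scene" or "side" or "wrist"; returns the picture (384x512x3 uint8, red, green, blue); there is no depth.
- vision.get_calibration(name): a dict with "fx", "fy", "cx", "cy" (pixels), "position" and "orientation" of the camera in the world. Camera axes: x right, y down, z forward; pixel columns grow to the right and rows downward; lengths in m; the calibration is good to about 2 mm. A picture is of the moment at which its call begins: read the wrist's pose just before it. get_calibration takes no time and is no camera call; for the wrist camera it gives the pose at the moment of the call.
A pose or a line that the arm cannot do raises r.PlanningError and nothing moves.
- r.sign_off(): hands the job in; it is judged then, once.
Trained networks look in the newest picture that a camera, given by its name, has taken for a name from the list of things; names that differ only in an ending like _2 or _b are one class to them, and where a whole thing is asked for, a point or a joint stands for the part that bears it (a point fixed in the world has none). Each returns a list of dicts, best first, with "score" (0 to 1); they miss things now and then, are a little off and sometimes report something else, mostly with a low value. They report only what shows in the picture. A call takes as long as a camera call.
- models.boxes_of(thing, camera): "at" ([x, y, z] in m, in world coordinates, good to about 4 mm: the middle of the surface that is visible of it).
- models.regions_of(thing, camera): "pixels" (384x512 bool, what is visible of it).
- models.mark_of(thing, camera): "at" ([x, y, z] in m, in world coordinates, good to about 4 mm: a listed point, or the origin of a listed thing).
Readings, each from a call of its own:
- telemetry.current_t(): time.
- telemetry.current_joints(): joint angles.
- telemetry.current_dq(): joint speeds.
- telemetry.current_joint_efforts(): joint torques, N m.
- telemetry.current_ee_pos(): TCP position.
- telemetry.current_tool_rot(): TCP orientation.
- telemetry.current_wrist_force(): force on the tool from outside, world axes, zero at the start.
- telemetry.current_torque(): the same for the moment, N m.
- telemetry.current_opening(): finger opening in m.
- telemetry.current_finger_force(): force on a finger pad.
Only numpy, scipy, OpenCV 4.12 (cv2) and the standard library are available. Lean on these libraries where they do the work, as an engineer would, in place of code of your own. Each camera call takes 0.05 s, during which the arm holds its last target. There are 200 camera calls.

## Working session

There is one attempt and no reset: what is moved stays moved. The work goes in short steps, each a Python script; the robot and the scene stay as the last script left them, time stands still between calls to the robot, and variables do not carry over. Pictures are saved under pics/ and viewed, at most 10 in all, crops included, and the job is handed in when it is done.

```bash
mkdir -p pics; ls; python3 - <<'E'
from plant import r, vision, models, telemetry
import cv2, numpy as np
ims=[]
for c in ("scene","side"):
    im=vision.snapshot(c); ims.append(im)
    k=vision.get_calibration(c); print(c,np.round(k["position"],3),k["fx"])
    for n in ("nut_center","nut_mark","mirror","mirror_grip","eye","sight","amber_jar_mid","slide_box_mid","beaker_mid"):
        print(n,[(np.round(d["at"],3).tolist(),round(d["score"],2)) for d in models.mark_of(n,c)[:2]])
cv2.imwrite("pics/a.png",cv2.cvtColor(ims[0],cv2.COLOR_RGB2BGR))
cv2.imwrite("pics/b.png",cv2.cvtColor(ims[1],cv2.COLOR_RGB2BGR))
print(telemetry.current_t(), telemetry.current_tool_rot())
E
```

```text
pics
scene [ 1.128 -0.508  0.672] 431.0662226049698
nut_center [([0.508, 0.176, 0.062], 0.71), ([0.669, 0.098, 0.015], 0.19)]
nut_mark [([0.525, 0.167, 0.061], 0.51)]
mirror [([0.452, -0.089, 0.004], 0.59)]
mirror_grip [([0.454, -0.089, 0.118], 0.96)]
eye [([0.61, -0.082, 0.06], 0.94), ([0.664, 0.093, 0.013], 0.71)]
sight []
amber_jar_mid [([0.629, 0.279, 0.037], 0.93)]
slide_box_mid [([0.666, 0.095, 0.017], 0.93)]
beaker_mid [([0.379, 0.286, 0.032], 0.96), ([0.508, 0.172, 0.064], 0.7)]
side [0.3   0.686 0.72 ] 484.3360267335092
nut_center [([0.506, 0.172, 0.059], 0.58)]
nut_mark []
mirror [([0.458, -0.084, 0.001], 0.7)]
mirror_grip [([0.453, -0.086, 0.124], 0.75)]
eye [([0.608, -0.079, 0.061], 0.96)]
sight []
amber_jar_mid [([0.629, 0.275, 0.037], 0.57)]
slide_box_mid [([0.666, 0.098, 0.023], 0.82), ([0.631, 0.274, 0.035], 0.48)]
beaker_mid [([0.382, 0.285, 0.032], 0.85)]
1.0 [ 4.75495093e-05  9.93118044e-01  1.17117670e-01 -1.36363718e-05]
```

View pics/a.png

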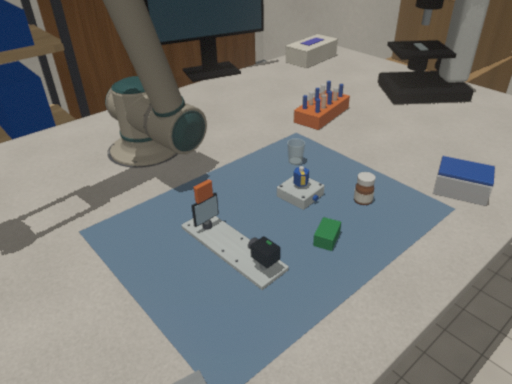

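View pics/b.png

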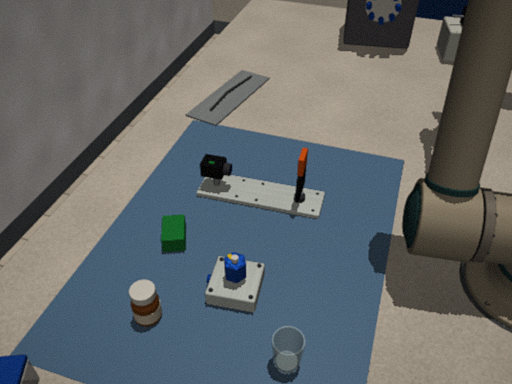

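The nut is at about (302,178) in the scene view, with its mark facing the camera. The mirror grip is at (203,190), the camera at (265,250) and the box at (328,233). All of these match the networks' estimates. Next I'll go above the nut for a close look.

```bash
cat > h.py <<'E'
from plant import r, gripper_to, inverse_kinematics, vision, models, telemetry
import cv2, numpy as np
from scipy.spatial.transform import Rotation as Ro
def down(a):  # tool down, closing line (tool y) at world angle a
    y=np.array([np.cos(a),np.sin(a),0]); z=np.array([0,0,-1.])
    q=Ro.from_matrix(np.c_[np.cross(y,z),y,z]).as_quat(); return q[[3,0,1,2]]
def yaw():
    q=telemetry.current_tool_rot(); R=Ro.from_quat(np.r_[q[1:],q[0]]).as_matrix(); return np.arctan2(R[1,1],R[0,1])
def marks(cam,*names):
    for n in names: print(cam,n,[(np.round(d["at"],4).tolist(),round(d["score"],2)) for d in models.mark_of(n,cam)[:2]])
def save(im,n): cv2.imwrite("pics/"+n,cv2.cvtColor(im,cv2.COLOR_RGB2BGR))
E
python3 - <<'E'
from h import *
for a in np.linspace(-3,3,13):
    j=inverse_kinematics([.507,.174,.075],down(a)); print(round(a,2),None if j is None else np.round(j,2))
r.move_to([.507,.174,.2],down(-1.2))
k=vision.get_calibration("wrist"); print(k, telemetry.current_t())
im=vision.snapshot("wrist"); save(im,"c.png")
marks("wrist","nut_center","nut_mark")
E
```

```text
-3.0 None
-2.5 [ 0.2   0.35  1.82 -0.    0.97  2.7 ]
-2.0 [ 0.2   0.35  1.82 -0.    0.97  2.2 ]
-1.5 [ 0.2   0.35  1.82 -0.    0.97  1.7 ]
-1.0 [ 0.2   0.35  1.82 -0.    0.97  1.2 ]
-0.5 [ 0.2   0.35  1.82 -0.    0.97  0.7 ]
0.0 [ 0.2   0.35  1.82 -0.    0.97  0.2 ]
0.5 [ 0.2   0.35  1.82 -0.    0.97 -0.3 ]
1.0 [ 0.2   0.35  1.82 -0.    0.97 -0.8 ]
1.5 [ 0.2   0.35  1.82 -0.    0.97 -1.3 ]
2.0 [ 0.2   0.35  1.82 -0.    0.97 -1.8 ]
2.5 [ 0.2   0.35  1.82 -0.    0.97 -2.3 ]
3.0 None
{'fx': 299.4096573583644, 'fy': 299.4096573583644, 'cx': 252.5610142905124, 'cy': 188.0242750140766, 'position': array([0.56871768, 0.1948409 , 0.35499215]), 'orientation': array([ 0.09626296,  0.81974001, -0.5607505 , -0.06571632])} 3.8917
wrist nut_center [([0.5058, 0.1741, 0.0591], 0.95)]
wrist nut_mark [([0.5247, 0.1642, 0.0609], 0.65)]
```

View pics/c.png

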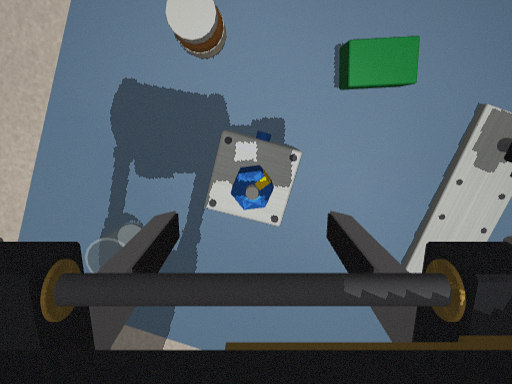

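The nut is at (252,188), with the yellow mark at (264,182), towards the right and up. That gives a mark angle of about -0.48, which agrees with the network. I'll refine it, then grasp and turn.

```bash
python3 - <<'E'
from h import *
k=vision.get_calibration("wrist"); im=cv2.imread("pics/c.png")
hsv=cv2.cvtColor(im,cv2.COLOR_BGR2HSV); m=cv2.inRange(hsv,(20,120,90),(35,255,255)); m[:160]=0;m[215:]=0;m[:,:230]=0;m[:,280:]=0
v,u=np.nonzero(m); q=k["orientation"]; R=Ro.from_quat(np.r_[q[1:],q[0]]).as_matrix(); p=np.array(k["position"])
d=np.c_[(u-k["cx"])/k["fx"],(v-k["cy"])/k["fy"],np.ones(len(u))]@R.T
P=p+d*((.078-p[2])/d[:,2:]); w=P[:,:2].mean(0)-[.506,.174]; print(len(u),w,np.arctan2(w[1],w[0]))
c=np.array([.506,.1735]); a=-.5
r.move_to([*c,.16],down(a)); r.move_l([*c,.069],vel=.08)
w0=telemetry.current_wrist_force()
gripper_to(.03,25)
print(telemetry.current_opening(),telemetry.current_wrist_force()-w0,telemetry.current_torque(),yaw(),telemetry.current_t())
E
```

```text
129 [ 0.01046828 -0.00961944] -0.7431668639427063
0.036588397997976196 [-1.01224761  1.07214797  0.167878  ] [-0.03472003 -0.08096507 -0.03094475] -0.5000461951424632 6.95
```

```bash
python3 - <<'E'
from h import *
j=np.array(telemetry.current_joints()); t0=telemetry.current_torque()[2]; j6=j[5]; L=[]
run=[]
for i in range(1,30):
    j[5]=j6+.06*i; r.movej(j)
    tz=telemetry.current_torque()[2]-t0; L.append((round(yaw(),3),round(tz,3),round(telemetry.current_opening()*1e3,2)))
    if i>4 and abs(tz)>abs(np.median([l[1] for l in L]))+.2: break
print(L, telemetry.current_t(), telemetry.current_wrist_force())
E
```

```text
[(np.float64(-0.559), np.float64(-0.094), 36.16), (np.float64(-0.618), np.float64(-0.04), 36.63), (np.float64(-0.678), np.float64(-0.071), 36.43), (np.float64(-0.738), np.float64(-0.058), 35.83), (np.float64(-0.797), np.float64(-0.031), 36.08), (np.float64(-0.858), np.float64(-0.032), 36.34), (np.float64(-0.918), np.float64(-0.002), 35.92), (np.float64(-0.978), np.float64(0.017), 36.28), (np.float64(-1.037), np.float64(0.02), 36.02), (np.float64(-1.097), np.float64(-0.047), 36.11), (np.float64(-1.157), np.float64(0.016), 36.24), (np.float64(-1.218), np.float64(-0.052), 36.2), (np.float64(-1.277), np.float64(0.009), 36.15), (np.float64(-1.337), np.float64(-0.035), 36.45), (np.float64(-1.397), np.float64(-0.027), 36.24), (np.float64(-1.457), np.float64(0.127), 35.79), (np.float64(-1.516), np.float64(0.871), 36.3)] 11.2 [-2.48046417  1.14796613  3.13160757]
```

```bash
python3 - <<'E'
from h import *
gripper_to(.07); c=[.506,.1735]
r.move_l([*c,.19],vel=.15)
im=vision.snapshot("wrist"); save(im,"d.png"); marks("wrist","nut_center","nut_mark")
r.move_to([.47,-.086,.23],down(-.6)); vision.snapshot("wrist"); marks("wrist","mirror_grip","mirror","eye","nut_mark","nut_center")
r.move_to([.4535,-.087,.22],down(.045))
im=vision.snapshot("wrist"); save(im,"e.png"); marks("wrist","mirror_grip","mirror","eye","nut_mark","nut_center","sight")
for cam in("scene","side"):
    vision.snapshot(cam); marks(cam,"nut_mark","nut_center","eye","mirror_grip","mirror")
print(telemetry.current_t())
save(np.hstack([cv2.imread("pics/d.png")[100:300,150:400,::-1],im[:200,100:400]]),"f.png")
E
```

```text
wrist nut_center [([0.5056, 0.1759, 0.0617], 0.88)]
wrist nut_mark [([0.5087, 0.1559, 0.0611], 0.9)]
wrist mirror_grip [([0.453, -0.0897, 0.1204], 0.63)]
wrist mirror [([0.4533, -0.0931, -0.0013], 0.92), ([0.6116, -0.0807, 0.0628], 0.74)]
wrist eye [([0.6118, -0.0781, 0.058], 0.7)]
wrist nut_mark []
wrist nut_center []
wrist mirror_grip [([0.4548, -0.0926, 0.1154], 0.92)]
wrist mirror [([0.454, -0.0912, -0.0034], 0.85)]
wrist eye [([0.6111, -0.0821, 0.0587], 0.82)]
wrist nut_mark []
wrist nut_center []
wrist sight []
scene nut_mark [([0.5102, 0.1579, 0.0616], 0.75)]
scene nut_center [([0.5074, 0.1747, 0.0612], 0.84)]
scene eye [([0.6099, -0.0822, 0.0611], 0.87)]
scene mirror_grip [([0.4515, -0.0871, 0.1183], 0.74)]
scene mirror [([0.455, -0.0935, 0.0013], 0.77)]
side nut_mark []
side nut_center [([0.5084, 0.1743, 0.0602], 0.77), ([0.4529, -0.0868, 0.122], 0.19)]
side eye [([0.6121, -0.082, 0.061], 0.79)]
side mirror_grip [([0.4517, -0.0869, 0.1209], 0.63), ([0.3783, 0.2846, 0.0297], 0.61)]
side mirror [([0.4585, -0.0858, -0.0001], 0.73)]
16.2333
```

View pics/f.png

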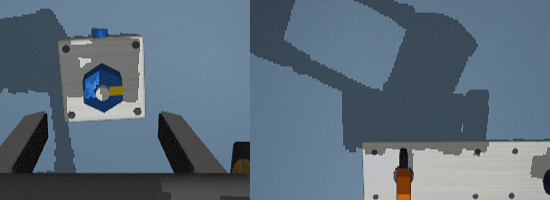

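The nut's mark now points along the direction of about -1.47, and the grip fin and base plate are clear. I'll measure the plate direction, grasp the fin and swing it.

```bash
python3 - <<'E'
from h import *
k=vision.get_calibration("wrist"); q=k["orientation"]; R=Ro.from_quat(np.r_[q[1:],q[0]]).as_matrix(); p=np.array(k["position"])
im=cv2.imread("pics/e.png"); s=cv2.cvtColor(im,cv2.COLOR_BGR2HSV)[...,1]
pts=[]
for u in list(range(280,480,4)):
    col=s[100:180,u].astype(int); v=np.nonzero(col<60)[0]
    if len(v): pts.append((u,100+v[0]))
u,v=np.array(pts).T.astype(float)
d=np.c_[(u-k["cx"])/k["fx"],(v-k["cy"])/k["fy"],np.ones(len(u))]@R.T
P=p+d*((.012-p[2])/d[:,2:])
for _ in range(5):
    f=np.polyfit(P[:,0],P[:,1],1); e=abs(P[:,1]-np.polyval(f,P[:,0])); P=P[e<max(.001,2*np.median(e))]
print("plate",np.arctan(f[0]),len(P),"edge y at pivot",np.polyval(f,.454),"-> pivot y",np.polyval(f,.454)-.04,-.04+np.polyval(f,.6105))
a=.05
piv=[.4538,-.0888]
r.move_to([*piv,.19],down(a)); r.move_l([*piv,.125],vel=.08)
w0=telemetry.current_wrist_force(); t0=telemetry.current_torque()
gripper_to(.006,15)
print(telemetry.current_opening(),telemetry.current_wrist_force()-w0,telemetry.current_torque()-t0,yaw(),telemetry.current_t())
E
```

```text
plate 0.05533623602116856 38 edge y at pivot -0.0515383422568115 -> pivot y -0.0915383422568115 -0.08286937109663398
0.012214760261915062 [ 1.2075839   2.64395657 -1.90019763] [ 0.13423904 -0.23041644 -0.00483811] 0.04985197090992499 18.375
```

```bash
python3 - <<'E'
from h import *
j=np.array(telemetry.current_joints()); d=.7025-yaw(); n=8; j6=j[5]
for i in range(1,n+1):
    j[5]=j6-d*i/n; r.movej(j)
r.hold(.3)
print(yaw(),telemetry.current_opening(),telemetry.current_finger_force(),telemetry.current_wrist_force(),telemetry.current_torque(),telemetry.current_t())
ims=[vision.snapshot("scene")]; marks("scene","sight","nut_mark","nut_center","mirror","eye","mirror_grip")
ims.append(vision.snapshot("side")); marks("side","sight","nut_mark","nut_center","mirror","eye","mirror_grip")
vision.snapshot("wrist"); marks("wrist","sight","nut_mark","nut_center","mirror","eye")
save(np.hstack([cv2.resize(ims[0][140:300,150:350],None,fx=2,fy=2),cv2.resize(ims[1][130:330,180:380],(400,320))]),"g.png")
print(telemetry.current_t())
E
```

```text
0.7016258492958666 0.012209649272284169 15.000704526901245 [-0.96901784 -1.12698147 -0.27349356] [-0.29472873  0.21399369 -0.04209457] 20.675
scene sight []
scene nut_mark [([0.5097, 0.1577, 0.0604], 0.76)]
scene nut_center [([0.5089, 0.1705, 0.0613], 0.55)]
scene mirror [([0.4536, -0.091, 0.0024], 0.94)]
scene eye [([0.6095, -0.0833, 0.0575], 0.58)]
scene mirror_grip [([0.4507, -0.0883, 0.1165], 0.56)]
side sight []
side nut_mark [([0.5064, 0.1566, 0.0607], 0.63)]
side nut_center [([0.5085, 0.1735, 0.0571], 0.89)]
side mirror [([0.4584, -0.0849, -0.002], 0.77)]
side eye [([0.6094, -0.0786, 0.0615], 0.58), ([0.4508, -0.0877, 0.1213], 0.44)]
side mirror_grip [([0.4513, -0.086, 0.1187], 0.55)]
wrist sight []
wrist nut_mark []
wrist nut_center []
wrist mirror [([0.4549, -0.0926, -0.0015], 0.8)]
wrist eye [([0.6084, -0.0804, 0.06], 0.74), ([0.4541, -0.0896, 0.1169], 0.69)]
21.675
```

View pics/g.png

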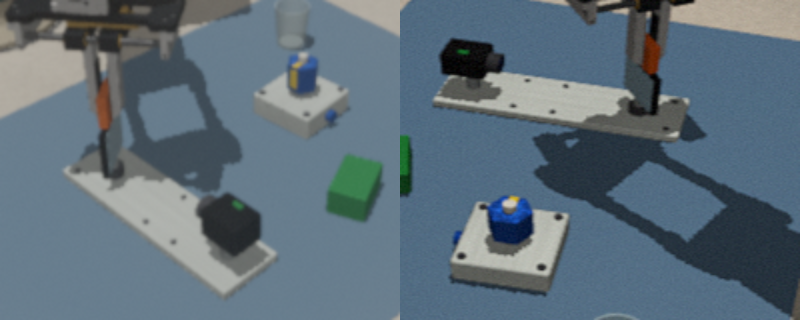

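The mirror is turned and held flush at yaw 0.70, the nut is home and the bystanders haven't moved. Handing it in.

```bash
python3 -c "
from h import *
print(r.sign_off())"
```

```text
the job is handed in; nothing more can be done
None
```

I turned the nut clockwise onto its stop, released it, and handed the job in at about 22 s with the mirror still held. The mirror is at the angle I calculated (about 0.65 rad from rest); I had no view through the inspection camera to confirm the mark is centred.

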